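Load the specimen mover for grinding

TASK

The four resin mounts are to be ground together: load each one into the mover plate, in the reducer ring made for its diameter (the ring whose bore it fits with least play), upright as it stands now and sitting flat on the base at the bottom of the bore. Set the mounts down rather than dropping them, and leave the wash bottle and the timer where they are.

Things in the scene. Friction and masses are not known exactly. Their poses are not given: they have to be found in the camera images.
- mount_25: Loose specimen mount to be loaded: upright round cylinder of dark red resin, 25 mm diameter, 22 mm tall, with a 12 mm round steel bar slice showing in its upper face. Its lower face is the one to be ground. Stands upright on the work surface. Origin: centre of its underside; z up along its axis.
- mount_30: Loose specimen mount to be loaded: upright round cylinder of dark green resin, 30 mm diameter, 18 mm tall, with a small square of metal showing in its upper face. Its lower face is the one to be ground. Stands upright on the work surface. Origin: centre of its underside; z up along its axis.
- mount_40: Loose specimen mount to be loaded: upright round cylinder of ivory-white resin, 40 mm diameter, 25 mm tall, with a copper-coloured tube slice (ring) showing in its upper face. Its lower face is the one to be ground. Stands upright on the work surface. Origin: centre of its underside; z up along its axis.
- mount_50: Loose specimen mount to be loaded: upright round cylinder of tan resin, 50 mm diameter, 25 mm tall, with a T-shaped steel weld section showing in its upper face. Its lower face is the one to be ground. Stands upright on the work surface. Origin: centre of its underside; z up along its axis.
- ring_25: Fixed blue acetal reducer ring (slippery), outside diameter 71 mm, set in a mover plate; round bore of 29 mm for the 25 mm mount, opening at the top in a countersink 41 mm wide. Origin: centre of the bore's floor, 5 mm above the work surface; the ring's top is 7 mm above the origin. z up. Countersink and floor are slippery: a mount let go a few mm off-centre slides home.
- ring_30: Fixed black acetal reducer ring (slippery), outside diameter 71 mm, set in a mover plate; round bore of 36 mm for the 30 mm mount, opening at the top in a countersink 46 mm wide. Origin: centre of the bore's floor, 5 mm above the work surface; the ring's top is 7 mm above the origin. z up. Which ring sits in which quarter varies.
- ring_40: Fixed white acetal reducer ring (slippery), outside diameter 71 mm, set in a mover plate; round bore of 46 mm for the 40 mm mount, opening at the top in a countersink 56 mm wide. Origin: centre of the bore's floor, 5 mm above the work surface; the ring's top is 7 mm above the origin. z up. The round aluminium plate (198 mm) holds the four rings in a square, 80 mm apart.
- ring_50: Fixed gold-coloured acetal reducer ring (slippery), outside diameter 71 mm, set in a mover plate; round bore of 56 mm for the 50 mm mount, opening at the top in a countersink 66 mm wide. Origin: centre of the bore's floor, 5 mm above the work surface; the ring's top is 7 mm above the origin. z up. A steel boss, 33 mm wide and 12 mm high, stands in the plate's middle.
- wash_bottle: Bystander: upright white squeeze bottle with blue cap and spout, 63x88x209 mm, loose, standing behind the mounts at the right. Origin: centre of its underside. (Behind the middle of the work, from y = -0.27 to 0.23, stands a tall fixed file cabinet with its front at about x = 0.64: swing the arm clear of it.)
- timer: Bystander: flat white timer box with buttons, 68x68x24 mm, loose, flat on the work surface. Origin: centre of its underside. (All else on the worktop, among it a tray with two finished tan 30 mm mounts, the round spare holder, spray can, paper roll, pen, syringe, driver and tweezers, is fixed and no part of the job.)
Mind the look-alikes: they are no part of the job. Several things look just like the mount_50: the one meant starts farthest to the robot's left. Leave any blue look-alike of the mount_40 alone.

How it is judged:
By the outcome, as a careful person would: the job done as asked, in the order asked, and still so for the second after the job is handed in, with the robot touching nothing.
It also fails if it takes over 96 s, if anything falls off the work surface, if the arm or the gripper's body presses on something with over 40 N, if the wrist force passes 120 N, or if a joint passes its speed limit or range.

ROBOT

A 6-joint arm with a two-finger parallel gripper is mounted at the origin on a cart in front of the work surface, level with it; the furniture and walls round the work are solid. World frame = base frame: x ahead of the robot, y to its left, z up, the work surface at z = 0. Lengths are in m, angles in rad, forces in N, time in s.
With the tool pointing down it reaches from about 0.35 to 0.875 m from the base axis. Payload 15.5 kg.
Tool frame: the origin (TCP) lies on the centre line of the jaws, within the pads' length; the fingertips stand 14 mm ahead of it and the grasp point (between the pads) lies 5 mm behind it; y points along the fingers, z is the direction in which the jaws open and shut, and the axes are right-handed (so a half turn about y gives the same grasp; the last joint's range is limited). The gripper opens to 85 mm and grips with 20 to 120 N. Pads are 22 mm wide; open, the fingers measure 114 mm over their backs; the gripper's body (76 mm by 85 mm) begins 54 mm behind the grasp point. The pads swing forward as they close: fully open they stand 13 mm farther back than shut.
Start: joints at [1.185, 0.494, 1.345, -0, 1.302, -0.096], TCP at [0.179, 0.599, 0.245] pointing down, gripper open.
Joint ranges: [-2.91, 2.91], [-0.82, 2.16], [0.22, 2.67], [-1.22, 4.37], [0.12, 2.79], [-3.08, 3.08]. Speed limits (rad/s): [1.89, 1.89, 2.57, 3.01, 3.01, 3.01].

INTERFACE

Orientations are given as a unit quaternion [x, y, z, w].
In Python, from cell import robot, viewer gives the robot as it stands.
- The arm moves only by the tool servo_tool, never from a script. Its arguments are lists of equal length, an entry for each row: "hand": the gripper command: -1 is fully open, 1 is shut, values between are in proportion; "slide": the shift along the tool's x, y, z in units of 0.025 m (1.0 is 0.025 m), a list of three; "rotation": the turn, a rotation vector about the tool's x, y, z in units of 30 degrees (1.0 is 30 degrees), a list of three. In form: {"hand": [hand, ...], "slide": [[tx, ty, tz], ...], "rotation": [[ax, ay, az], ...]}. A call has 1 to 10 rows; each row shifts and turns the commanded pose from where the row before left it, along the tool's axes as they then stand; what a row does not reach is not made up. A row lasts 1/12 s, in which the tool goes at most 41.7 mm and 7.16 degrees, less where a joint would pass 70% of its speed; a pose out of reach is approached as far as the arm can. A call with a number of a shift or a turn outside -1 to 1 is refused whole. A call with a gripper value outside its range is refused whole. The fingers move at their own pace and stop on an object; "newtons" is the grip in N (left out, the last holds). Time passes only in rows, so rows that do not move let the fingers close. It gives the time, the measured TCP pose, the force and the opening at its end, in the units of the state.
- robot.state(): the state, without advancing time (a new reading comes with each control period).
- viewer.camera(name): name is "scene" or "top" or "wrist"; returns a dict with "img" (420x560x3 uint8, red, green, blue), "camera_matrix" (3x3 intrinsics, pixels), "position" and "orientation" of the camera in the world; the wrist camera has in their place "T_tool_cam" (4x4, takes a point from camera to tool coordinates, whose origin is the TCP and whose axes are the tool frame's). Camera axes: x right, y up, looking along -z (the intrinsics and any distortion apply to the point x, -y, -z); pixel columns grow to the right and rows downward; lengths in m; the calibration is good to about 2 mm. A picture is of the moment at which its call begins: read the wrist's pose just before it. There is no depth.
- robot.job_done(): hands the job in, once; it reports no verdict.
The state is a dict: "clock": time; "joint_positions": joint angles; "dq": joint speeds; "tau": joint torques, N m; "ee_pos": TCP position; "orientation": TCP orientation; "contact_force": force on the tool from outside, world axes, zero at the start; "moment": the same for the moment, N m; "grip_width": finger opening in m.
Only numpy, scipy, OpenCV 4.12 (cv2) and the standard library are available. Lean on these libraries where they do the work, as an engineer would, in place of code of your own. Each camera call takes 0.05 s, during which the arm holds its last target. There are 200 camera calls.

## Working session

There is one attempt and no reset: what is moved stays moved. The work goes in short steps, Python scripts to look and compute and a tool call to move; the robot and the scene stay as the last step left them, time stands still between calls to the robot, and variables do not carry over. Pictures are saved under pics/ and viewed, about 12 in all and at most 16, crops included, and the job is handed in when it is done.

Besides the shell and the picture viewer there is one more tool, called after "Request:" as a command line: name --argument value ..., lists and objects as JSON in quotes. servo_tool: Moves the arm, as the interface text tells. Shifts and turns lie within -1 to 1; 1 stands for 0.025 m of shift or 30 degrees of turn. Its arguments: {"type":"object","properties":{"hand":{"type":"array"},"slide":{"type":"array"},"rotation":{"type":"array"},"newtons":{"type":"number"}},"required":["hand","slide","rotation"]}

```bash
mkdir -p pics; ls
cat > h.py <<'E'
import numpy as np, cv2
from scipy.spatial.transform import Rotation as R
from cell import robot, viewer
def cam(n):
    s=robot.state(); c=viewer.camera(n); K=np.array(c["camera_matrix"])
    if n=="wrist":
        T=np.eye(4);T[:3,:3]=R.from_quat(s["orientation"]).as_matrix();T[:3,3]=s["ee_pos"]
        T=T@np.array(c["T_tool_cam"])
    else:
        T=np.eye(4);o=np.array(c["orientation"]);T[:3,:3]=R.from_quat(o).as_matrix() if o.size==4 else o;T[:3,3]=c["position"]
    return c["img"],K,T
def ray(K,T,u,v,z):
    d=T[:3,:3]@np.array([(u-K[0,2])/K[0,0],-(v-K[1,2])/K[1,1],-1]); return T[:3,3]+d*(z-T[2,3])/d[2]
def proj(K,T,p):
    q=np.linalg.inv(T)@np.append(p,1); return K[0,0]*q[0]/-q[2]+K[0,2], K[1,1]*-q[1]/-q[2]+K[1,2]
def save(n,img): cv2.imwrite("pics/"+n+".png",img[:,:,::-1])
E
python3 - <<'E'
from h import *
for n in("top","scene","wrist"):
    i,K,T=cam(n);save(n+"0",i);np.savez(n+"0",i=i,K=K,T=T);print(n,K.tolist(),T.round(3).tolist())
print(robot.state())
E
```

```text
pics
top [[447.90502621032624, 0.0, 283.2237958487825], [0.0, 447.90502621032624, 210.27238272534464], [0.0, 0.0, 1.0]] [[-0.02, 0.988, -0.154, 0.365], [-1.0, -0.016, 0.022, -0.013], [0.02, 0.154, 0.988, 1.228], [0.0, 0.0, 0.0, 1.0]]
scene [[398.7533269785634, 0.0, 280.5013744705773], [0.0, 398.7533269785634, 203.2445084598067], [0.0, 0.0, 1.0]] [[-0.912, 0.239, -0.333, 0.079], [-0.409, -0.552, 0.726, 0.932], [-0.01, 0.799, 0.601, 0.841], [0.0, 0.0, 0.0, 1.0]]
wrist [[336.2286358712076, 0.0, 279.30857591825753], [0.0, 336.2286358712076, 212.20637800974592], [0.0, 0.0, 1.0]] [[0.285, -0.923, -0.259, 0.113], [0.959, 0.274, 0.078, 0.617], [-0.001, -0.27, 0.963, 0.374], [0.0, 0.0, 0.0, 1.0]]
{'clock': 0.15, 'joint_positions': array([ 1.18550953e+00,  4.94075506e-01,  1.34595803e+00, -1.57776457e-05,
        1.30251126e+00, -9.54707007e-02]), 'dq': array([ 0.00122927, -0.0003217 , -0.00253547,  0.00133589,  0.00071039,
       -0.00125217]), 'tau': array([ 2.20942957e-04, -8.82540536e+01, -3.84064114e+01, -7.91102343e-05,
        7.11441491e-03,  6.62318780e-05]), 'ee_pos': array([0.17849854, 0.59870443, 0.24482586]), 'orientation': array([ 0.7000241 , -0.10218068,  0.10203084, -0.69936763]), 'contact_force': array([-0.77775115,  0.23858166,  0.80645714]), 'moment': array([-0.06748341, -0.01206118,  0.00085846]), 'grip_width': 0.08526945935718835}
```

View pics/top0.png

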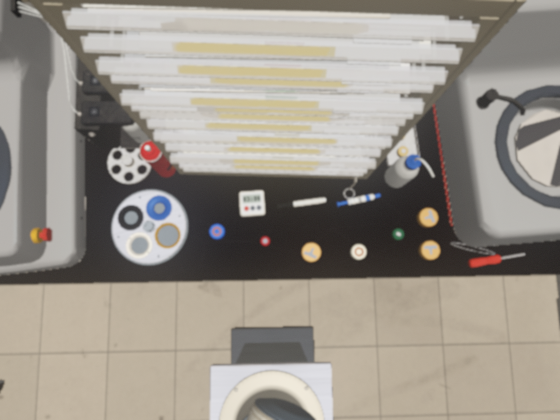

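View pics/scene0.png

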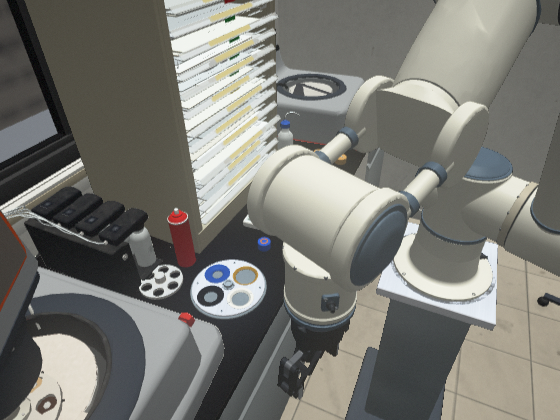

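Candidates for mount_50 in the top view are tan discs at (311,252), (428,217) and (430,250). The first is farthest left, so I choose it. For mount_40 there is the white disc at (359,252), and a blue look-alike at (217,231) to leave alone. mount_25 is the red disc at (265,241) and mount_30 the green one at (398,234). The rings are blue (158,208), black (131,217), white (140,245) and gold (167,235).

Run:
```python
from h import *
d=np.load("top0.npz");i,K,T=d["i"],d["K"],d["T"]
print("tcp px",proj(K,T,[.179,.599,.245]))
hsv=cv2.cvtColor(i,cv2.COLOR_RGB2HSV)
for n,(u,v),z in[("m25",(265,241),.022),("m30",(398,234),.018),("m40",(359,252),.025),("m50",(311,252),.025),("tanA",(428,217),.025),("tanB",(430,250),.025),("blue",(217,231),.025)]:
    m=np.zeros(i.shape[:2],np.uint8);w=13;m[v-w:v+w,u-w:u+w]=(i[v-w:v+w,u-w:u+w].max(2)>60)*255
    if n=="m30": m[v-w:v+w,u-w:u+w]=(i[v-w:v+w,u-w:u+w].max(2)>45)*255
    c=max(cv2.findContours(m,0,2)[0],key=cv2.contourArea);(a,b),r=cv2.minEnclosingCircle(c)
    p=ray(K,T,a,b,z);print(n,(round(a,1),round(b,1)),p.round(4),"diam",2*r*(T[2,3]-z)/K[0,0])
for n,(u,v) in dict(blue=(158,208),black=(131,217),white=(140,245),gold=(167,235),plate=(149.5,227)).items(): print(n,ray(K,T,u,v,.012).round(4))
x,y,w,h=195,180,260,90
crop=cv2.resize(i[y:y+h,x:x+w],None,fx=3,fy=3,interpolation=cv2.INTER_CUBIC);save("crop1",crop)
```

```text
tcp px (np.float64(-19.4445716673672), np.float64(377.02269941279366))
m25 (264.8, 240.5) [0.4715 0.0109 0.022 ] diam 0.032000050593503276
m30 (397.7, 233.9) [ 0.4834 -0.3515  0.018 ] diam 0.03743406735087521
m40 (358.2, 251.5) [ 0.4371 -0.2399  0.025 ] diam 0.05040068759551063
m50 (310.9, 251.8) [ 0.4386 -0.1124  0.025 ] diam 0.06017235966623608
tanA (427.7, 217.4) [ 0.5264 -0.4345  0.025 ] diam 0.06071758734033589
tanB (429.5, 250.0) [ 0.4375 -0.4331  0.025 ] diam 0.06270027068385005
blue (216.5, 231.0) [0.4991 0.1403 0.025 ] diam 0.04916696616352626
blue [0.5667 0.3017 0.012 ]
black [0.543  0.3742 0.012 ]
white [0.4663 0.3476 0.012 ]
gold [0.4921 0.2757 0.012 ]
plate [0.5147 0.3234 0.012 ]
```

View pics/crop1.png

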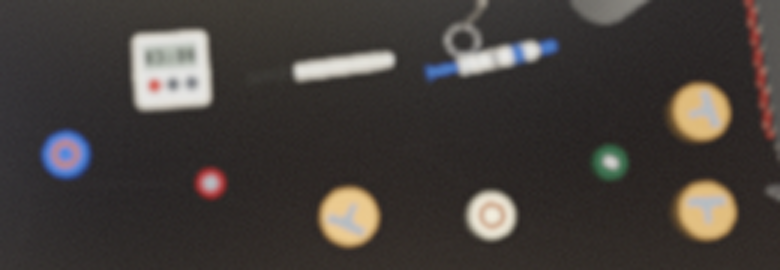

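The crop confirms the choices: red (211,183), tan with a T (349,216), white with a copper ring (491,216) and green (610,162). The blue look-alike is at (66,154). Next I need the tool axes, the wrist view and the spray can's clearance.

Run:
```python
from h import *
s=robot.state();print(R.from_quat(s["orientation"]).as_matrix().round(3).tolist())
d=np.load("wrist0.npz");K,T=d["K"],d["T"];print([proj(K,T,p) for p in([.515,.323,.012],[.567,.302,.012])])
d=np.load("scene0.npz");K,T=d["K"],d["T"];print("can base",ray(K,T,184,264,0),"can base top-cam")
print(ray(K,T,217,273,.012),ray(K,T,246,276,.012),ray(K,T,211,296,.012),ray(K,T,240,298,.012))
```

```text
[[0.958, -0.0, 0.286], [-0.286, -0.001, 0.958], [-0.0, -1.0, -0.001]]
[(np.float64(161.50099244577302), np.float64(462.1043804283944)), (np.float64(161.4845814184404), np.float64(491.23558783352394))]
can base [6.83123495e-01 2.98023272e-01 1.11022302e-16] can base top-cam
[0.56861665 0.29901057 0.012     ] [0.48846794 0.27628238 0.012     ] [0.53997458 0.3761377  0.012     ] [0.46632078 0.3511501  0.012     ]
```

View pics/wrist0.png

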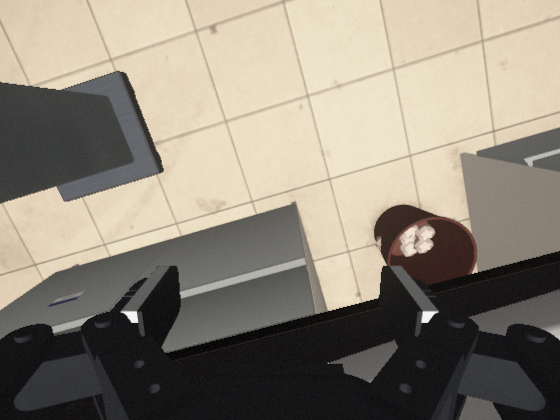

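The wrist view shows only floor, cart and bin so far, with the fingertips at about (150,290) and (405,290). I'll square the tool to the world axes and move over the plate.

Request:
servo_tool --hand '[-1, -1, -1, -1, -1, -1, -1, -1, -1, -1]' --slide '[[0, 0, 0], [0, 0, 0], [0, 0, 0], [0.94, 0, -0.74], [0.94, 0, -0.74], [0.94, 0, -0.74], [0.94, 0, -0.74], [0.94, 0, -0.74], [0.94, 0, -0.74], [0.94, 0, -0.74]]' --rotation '[[0, -0.19, 0], [0, -0.19, 0], [0, -0.175, 0], [0, 0, 0], [0, 0, 0], [0, 0, 0], [0, 0, 0], [0, 0, 0], [0, 0, 0], [0, 0, 0]]'

```text
clock: 0.98
ee_pos: [0.3441, 0.4684, 0.2451]
orientation: [0.707, 0.0, -0.0, -0.707]
contact_force: [0.5, 0.2, 0.5]
grip_width: 0.0855
```

Request:
servo_tool --hand '[-1, -1, -1, -1, -1, -1, -1, -1, -1, -1]' --slide '[[0.94, 0, -0.74], [0.94, 0, -0.74], [0.94, 0, -0.74], [0.94, 0, -0.74], [0.94, 0, -0.74], [0.94, 0, -0.74], [0.94, 0, -0.74], [0.94, 0, -0.74], [0, 0, 0], [0, 0, 0]]' --rotation '[[0, 0, 0], [0, 0, 0], [0, 0, 0], [0, 0, 0], [0, 0, 0], [0, 0, 0], [0, 0, 0], [0, 0, 0], [0, 0, 0], [0, 0, 0]]'

```text
clock: 1.82
ee_pos: [0.5322, 0.3206, 0.2449]
orientation: [0.707, -0.001, 0.0, -0.707]
contact_force: [-0.1, 0.0, -0.1]
grip_width: 0.0856
```

Run:
```python
from h import *
i,K,T=cam("wrist");save("w1",i);np.savez("w1",i=i,K=K,T=T);s=robot.state();print(s["clock"],s["ee_pos"],R.from_quat(s["orientation"]).as_matrix().round(3).tolist(),s["joint_positions"].round(2))
```

```text
1.8667 [0.53128437 0.32140899 0.24489794] [[1.0, -0.001, 0.0], [-0.0, -0.0, 1.0], [-0.001, -1.0, -0.0]] [ 0.45  0.49  1.36  0.    1.3  -1.12]
```

View pics/w1.png

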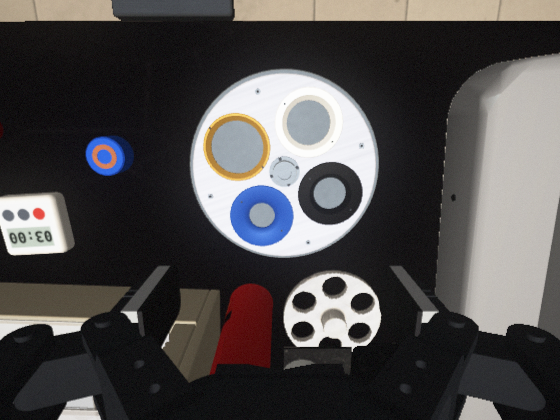

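The picture shows all four rings clearly: gold (237,148), white (309,123), black (330,193), blue (262,214), with the boss at (284,171). I'll measure the bore floors at z = 5 mm.

Run:
```python
from h import *
d=np.load("w1.npz");i,K,T=d["i"],d["K"],d["T"]
P={}
for n,(u,v) in dict(gold=(237,150),white=(309,123),black=(330,193),blue=(262,215)).items():
    im=cv2.GaussianBlur(i,(3,3),0).copy();m=np.zeros((i.shape[0]+2,i.shape[1]+2),np.uint8)
    cv2.floodFill(im,m,(u,v),0,(22,)*3,(22,)*3,4|(255<<8)|cv2.FLOODFILL_MASK_ONLY|cv2.FLOODFILL_FIXED_RANGE)
    c=max(cv2.findContours(m[1:-1,1:-1],0,2)[0],key=cv2.contourArea);(a,b),ax,_=cv2.fitEllipse(cv2.convexHull(c))
    P[n]=ray(K,T,a,b,.005);print(n,(round(a,1),round(b,1)),np.array(ax).round(1),"diam mm",np.array(ax)*1e3*(T[2,3]-.005)/K[0,0],P[n].round(4))
c=np.mean(list(P.values()),0);print("centre",c.round(4))
# square fit: phase of rings about the centre
ks=["gold","blue","black","white"];z=np.array([complex(*(P[k]-c)[:2]) for k in ks])*np.array([1,-1j,-1,1j]);z=z.mean();z/=abs(z)
for k,w in zip(ks,[1,1j,-1,-1j]):
    q=c[0]+1j*c[1]+z*w*.0566;print(k,round(q.real,4),round(q.imag,4))
```

```text
gold (236.9, 146.4) [49.7 51.6] diam mm [54.65526318 56.66349742] [0.4935 0.2733 0.005 ]
white (307.9, 122.0) [42.2 44. ] diam mm [46.38949817 48.38217029] [0.4681 0.3496 0.005 ]
black (329.2, 192.6) [28.8 30.6] diam mm [31.60260226 33.6578834 ] [0.5447 0.3751 0.005 ]
blue (261.4, 214.6) [22.3 23.7] diam mm [24.51743055 26.03322983] [0.5703 0.2987 0.005 ]
centre [0.5191 0.3242 0.005 ]
gold 0.4938 0.2735
blue 0.5697 0.2988
black 0.5444 0.3748
white 0.4685 0.3495
```

Request:
servo_tool --hand '[-1, -1, -1, -1, -1, -1, -1, -1, -1, -1]' --slide '[[-0.185, 0.385, -0.955], [-0.185, 0.385, -0.955], [-0.185, 0.385, -0.955], [-0.185, 0.385, -0.955], [-0.185, 0.385, -0.955], [-0.185, 0.385, -0.955], [-0.185, 0.385, -0.955], [-0.185, 0.385, -0.955], [-0.185, 0.385, -0.955], [-0.185, 0.385, -0.955]]' --rotation '[[0, 0, 0], [0, 0, 0], [0, 0, 0], [0, 0, 0], [0, 0, 0], [0, 0, 0], [0, 0, 0], [0, 0, 0], [0, 0, 0], [0, 0, 0]]'

```text
clock: 2.7
ee_pos: [0.4843, 0.0829, 0.1488]
orientation: [-0.707, -0.001, 0.001, 0.707]
contact_force: [0.5, -0.6, -1.4]
grip_width: 0.0854
```

Request:
servo_tool --hand '[-1, -1, -1, -1, -1, -1]' --slide '[[-0.185, 0.385, -0.955], [-0.185, 0.385, -0.955], [-0.185, 0.385, -0.955], [0, 0, 0], [0, 0, 0], [0, 0, 0]]' --rotation '[[0, 0, 0], [0, 0, 0], [0, 0, 0], [0, 0, 0], [0, 0, 0], [0, 0, 0]]'

```text
clock: 3.2
ee_pos: [0.4714, 0.0121, 0.1204]
orientation: [-0.707, -0.0, 0.0, 0.707]
contact_force: [0.8, -0.1, 0.6]
grip_width: 0.085
```

```bash
cat >> h.py <<'E'
LIM={"m25":((0,110,50),(179,255,255),.022,(.4715,.0109)),"m30":((40,60,20),(90,255,255),.018,(.4834,-.3515)),"m40":((0,0,120),(179,255,255),.025,(.4371,-.2399)),"m50":((5,50,90),(30,255,255),.025,(.4386,-.1124))}
def find(n,name,at=None,base=0.,dbg=True):
    "centre of a mount's top face from the wrist camera"
    lo,hi,z,g=LIM[n];z+=base;i,K,T=cam("wrist");save(name,i);g=at or g
    u,v=proj(K,T,[*g,z]);r=int(.045*K[0,0]/(T[2,3]-z))
    h=cv2.cvtColor(i,cv2.COLOR_RGB2HSV);m=cv2.inRange(h,lo,hi)
    if n=="m25": m&=~cv2.inRange(h,(12,0,0),(165,255,255))
    w=np.zeros_like(m);cv2.circle(w,(int(u),int(v)),r,255,-1);m&=w
    c=max(cv2.findContours(m,0,2)[0],key=cv2.contourArea);c=cv2.convexHull(c);(a,b),ax,_=cv2.fitEllipse(c)
    p=ray(K,T,a,b,z);s=robot.state()
    print(n,"px",round(a,1),round(b,1),"guess",round(u),round(v),"diam mm",(np.array(ax)*1e3*(T[2,3]-z)/K[0,0]).round(1),"pos",p.round(4),"tcp",s["ee_pos"].round(4),"clk",s["clock"],"slide",((p-s["ee_pos"])[[0,1]]/.025).round(3),"w",round(s["grip_width"],4),"F",s["contact_force"].round(1))
    return i,(a,b)
E
python3 -c "
from h import *
find('m25','w2')"
```

```text
m25 px 277.3 218.1 guess 280 218 diam mm [24.7 27.6] pos [0.4714 0.0092 0.022 ] tcp [0.4716 0.0123 0.1205] clk 3.25 slide [-0.01  -0.126] w 0.0853 F [-0.7 -0.   0.9]
```

View pics/w2.png

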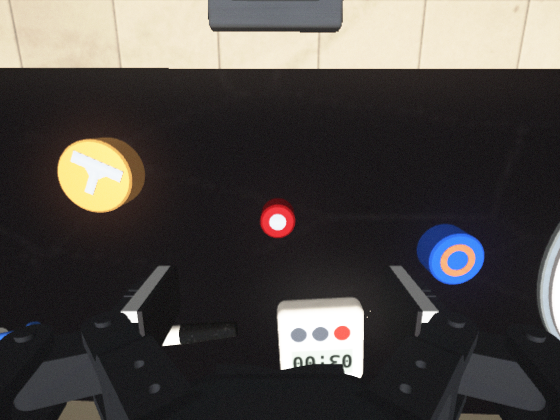

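Red mount at (278,221), with its top face centred on the steel slice. The mask caught some of the side, so x needs +2 mm. I'll descend and grip.

Request:
servo_tool --hand '[-1, -1, -1, -1, -1, -1, 1, 1, 1, 1]' --slide '[[0.09, 0.6, -0.12], [0, 0.8, 0], [0, 0.8, 0], [0, 0.8, 0], [0, 0.6, 0], [0, 0.3, 0], [0, 0, 0], [0, 0, 0], [0, 0, 0], [0, 0, 0]]' --rotation '[[0, 0, 0], [0, 0, 0], [0, 0, 0], [0, 0, 0], [0, 0, 0], [0, 0, 0], [0, 0, 0], [0, 0, 0], [0, 0, 0], [0, 0, 0]]' --newtons 40

```text
clock: 4.08
ee_pos: [0.4743, 0.0084, 0.0236]
orientation: [0.707, 0.001, 0.0, -0.707]
contact_force: [-0.2, 0.9, -0.9]
grip_width: 0.0388
```

Request:
servo_tool --hand '[1, 1, 1, 1, 1, 1]' --slide '[[0, 0, 0], [0, 0, 0], [0, 0, 0], [0, 0, 0], [0, 0, 0], [0, 0, 0]]' --rotation '[[0, 0, 0], [0, 0, 0], [0, 0, 0], [0, 0, 0], [0, 0, 0], [0, 0, 0]]'

```text
clock: 4.58
ee_pos: [0.4742, 0.0083, 0.0235]
orientation: [0.707, 0.001, 0.0, -0.707]
contact_force: [-1.1, 1.7, 12.2]
grip_width: 0.0226
```

```bash
python3 -c "
from h import *
i,K,T=cam('wrist');s=robot.state();print(s['contact_force'],s['moment'],s['grip_width'],proj(K,T,s['ee_pos']))
save('w3',cv2.resize(i[150:400,130:430],None,fx=2.4,fy=2.4))"
```

```text
[-1.33842539  1.40201775 12.18322246] [0.22998846 0.18539599 0.00336369] 0.022582321062697402 (np.float64(283.04679672300824), np.float64(284.6071547806654))
```

View pics/w3.png

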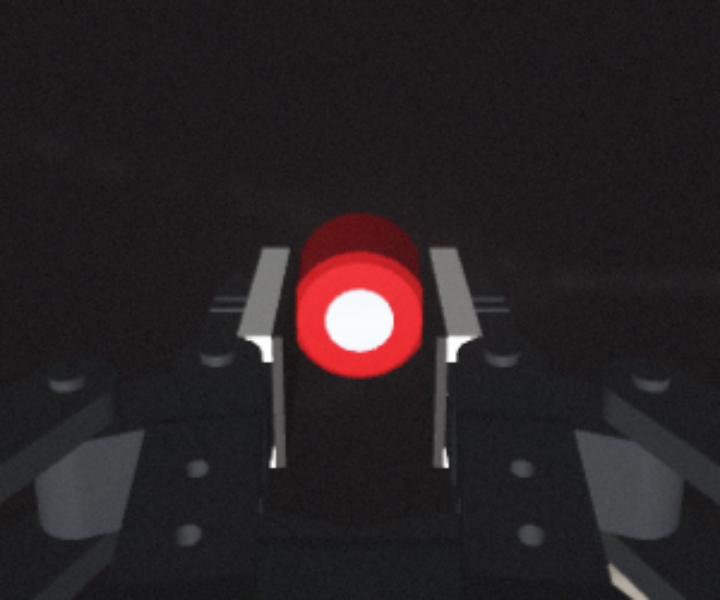

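Mount centred between the pads at original px (280,283). The pads look a little apart from it and the opening reads 22.6 mm. I'll test with a small lift.

Request:
servo_tool --hand '[1, 1, 1, 1, 1, 1, 1, 1]' --slide '[[0, -0.2, 0], [0, -0.4, 0], [0, -0.8, 0], [0, -0.8, 0], [0, -0.8, 0], [0, 0, 0], [0, 0, 0], [0, 0, 0]]' --rotation '[[0, 0, 0], [0, 0, 0], [0, 0, 0], [0, 0, 0], [0, 0, 0], [0, 0, 0], [0, 0, 0], [0, 0, 0]]'

```text
clock: 5.3
ee_pos: [0.4735, 0.0083, 0.0976]
orientation: [0.707, 0.0, -0.0, -0.707]
contact_force: [0.1, -0.7, -1.0]
grip_width: 0.0222
```

```bash
python3 -c "
from h import *
i,K,T=cam('wrist');s=robot.state();print(s['contact_force'],s['moment'],s['grip_width'],s['ee_pos'],proj(K,T,s['ee_pos']))
save('w4',cv2.resize(i[150:400,130:430],None,fx=2.4,fy=2.4))"
```

```text
[ 0.62277634  0.26017151 -1.13211943] [-0.01902122 -0.04275543 -0.04148727] 0.022823736349568257 [0.47332355 0.00831632 0.09724001] (np.float64(283.1328956286138), np.float64(283.78834399565886))
```

View pics/w4.png

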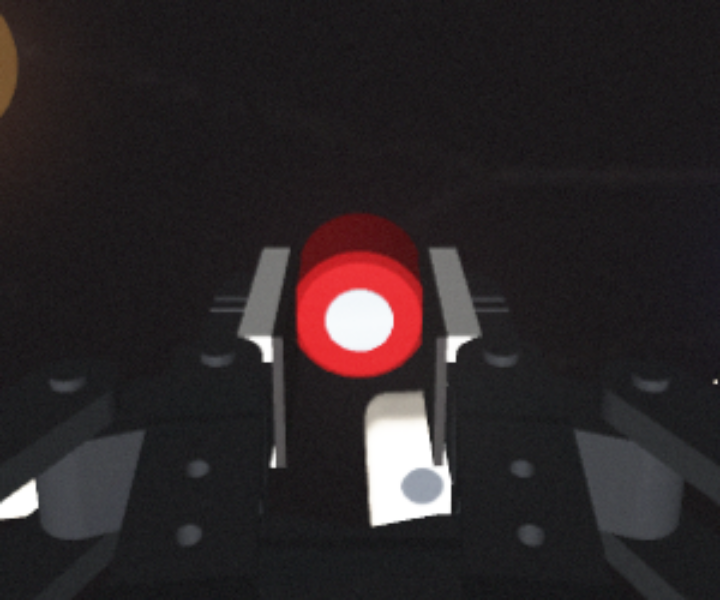

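The mount came up with the gripper, with the same picture in hand at (280,283). So contact is real and the opening simply reads low. Now to the blue ring.

Request:
servo_tool --hand '[1, 1, 1, 1, 1, 1, 1, 1, 1, 1]' --slide '[[0.15, 0, 0.97], [0.15, 0, 0.97], [0.15, 0, 0.97], [0.15, 0, 0.97], [0.15, 0, 0.97], [0.15, 0, 0.97], [0.15, 0, 0.97], [0.15, 0, 0.97], [0.15, 0, 0.97], [0.15, 0, 0.97]]' --rotation '[[0, 0, 0], [0, 0, 0], [0, 0, 0], [0, 0, 0], [0, 0, 0], [0, 0, 0], [0, 0, 0], [0, 0, 0], [0, 0, 0], [0, 0, 0]]'

```text
clock: 6.18
ee_pos: [0.5105, 0.2519, 0.0965]
orientation: [0.707, -0.0, -0.001, -0.707]
contact_force: [0.3, -0.0, -0.8]
grip_width: 0.0225
```

Request:
servo_tool --hand '[1, 1, 1, 1, 1, 1, 1, 1]' --slide '[[0.15, 0, 0.97], [0.15, 0, 0.97], [0.7, 0.2, 0], [0.7, 0.2, 0], [0.65, 0.1, 0], [0, 0, 0], [0, 0, 0], [0, 0, 0]]' --rotation '[[0, 0, 0], [0, 0, 0], [0, 0, 0], [0, 0, 0], [0, 0, 0], [0, 0, 0], [0, 0, 0], [0, 0, 0]]'

```text
clock: 6.85
ee_pos: [0.5688, 0.2991, 0.0842]
orientation: [0.707, -0.0, -0.001, -0.707]
contact_force: [-0.6, -0.3, 0.7]
grip_width: 0.0224
```

```bash
python3 -c "
from h import *
i,K,T=cam('wrist');s=robot.state();print(s['contact_force'],s['grip_width'],s['ee_pos'],proj(K,T,s['ee_pos']))
for n,p in dict(gold=(.4938,.2735),blue=(.5697,.2988),black=(.5444,.3748),white=(.4685,.3495)).items(): print(n,np.round(proj(K,T,[*p,.005]),1))
np.savez('w5',i=i,K=K,T=T);save('w5',i)"
```

```text
[ 0.29207367  0.24132943 -0.18844146] 0.02208564333980721 [0.5687298  0.29914659 0.08455119] (np.float64(283.2402578840931), np.float64(284.9010485753831))
gold [239.1 106.6]
blue [281.3 228.2]
black [401.4 190.5]
white [370.4  60.5]
```

View pics/w5.png

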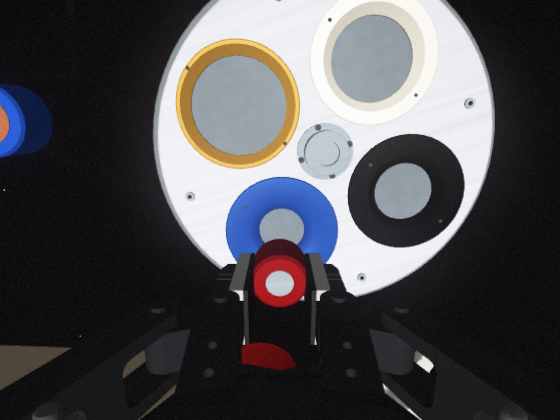

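The blue bore's floor shows at (281,228), exactly where predicted. Gold (239,105) and black (403,190) also agree to 2 px. The held mount sits about 1.2 mm to −y of the TCP in camera terms, so I'll correct by +1 mm in each axis and lower.

Request:
servo_tool --hand '[1, 1, 1, 1, 1, 1, 1, 1]' --slide '[[0.05, 0.4, 0.035], [0, 0.6, 0], [0, 0.6, 0], [0, 0.3, 0], [0, 0.15, 0], [0, 0.1, 0], [0, 0.03, 0], [0, 0, 0]]' --rotation '[[0, 0, 0], [0, 0, 0], [0, 0, 0], [0, 0, 0], [0, 0, 0], [0, 0, 0], [0, 0, 0], [0, 0, 0]]'

```text
clock: 7.57
ee_pos: [0.5712, 0.3004, 0.031]
orientation: [-0.707, -0.0, 0.0, 0.707]
contact_force: [0.1, -0.1, 0.5]
grip_width: 0.0224
```

Request:
servo_tool --hand '[1, 1, 1, 1, 1]' --slide '[[-0.02, 0.04, 0], [0, 0.03, 0], [0, 0.03, 0], [0, 0, 0], [0, 0, 0]]' --rotation '[[0, 0, 0], [0, 0, 0], [0, 0, 0], [0, 0, 0], [0, 0, 0]]'

```text
clock: 7.98
ee_pos: [0.5707, 0.3004, 0.0286]
orientation: [-0.707, -0.0, 0.0, 0.707]
contact_force: [-0.4, 0.7, 5.4]
grip_width: 0.0221
```

Request:
servo_tool --hand '[0.2, 0, 0, 0, 0, -0.5, -1, -1, -1, -1]' --slide '[[0, 0, 0], [0, 0, 0], [0, 0, 0], [0, -0.3, 0], [0, -0.8, 0], [0, -1, 0], [0, -1, 0], [-0.7, -0.6, -0.5], [-0.7, -0.4, -0.6], [-0.7, 0, -0.7]]' --rotation '[[0, 0, 0], [0, 0, 0], [0, 0, 0], [0, 0, 0], [0, 0, 0], [0, 0, 0], [0, 0, 0], [0, 0, 0], [0, 0, 0], [0, 0, 0]]'

```text
clock: 8.82
ee_pos: [0.5184, 0.2555, 0.1333]
orientation: [-0.707, -0.002, -0.001, 0.708]
contact_force: [1.7, -0.2, 0.0]
grip_width: 0.0854
```

Request:
servo_tool --hand '[-1, -1, -1, -1, -1, -1, -1, -1, -1, -1]' --slide '[[-0.7, 0, -0.9], [-0.7, 0, -0.97], [0, 0, -1], [0, 0, -1], [0, 0, -1], [0, 0, -1], [0, 0, -1], [0, 0, -1], [0, 0, -1], [0, 0, -1]]' --rotation '[[0, 0, 0], [0, 0, 0], [0, 0, 0], [0, 0, 0], [0, 0, 0], [0, 0, 0], [0, 0, 0], [0, 0, 0], [0, 0, 0], [0, 0, 0]]'

```text
clock: 9.65
ee_pos: [0.4832, 0.0072, 0.1312]
orientation: [0.707, 0.0, -0.0, -0.707]
contact_force: [-0.0, 0.2, -0.9]
grip_width: 0.0855
```

Request:
servo_tool --hand '[-1, -1, -1, -1, -1, -1, -1, -1, -1, -1]' --slide '[[0, 0, -1], [0, 0, -1], [0, 0, -1], [0, 0, -1], [0, 0, -1], [0, 0, -1], [0, 0, -1], [0, 0, -1], [0, 0, -1], [0, 0, -1]]' --rotation '[[0, 0, 0], [0, 0, 0], [0, 0, 0], [0, 0, 0], [0, 0, 0], [0, 0, 0], [0, 0, 0], [0, 0, 0], [0, 0, 0], [0, 0, 0]]'

```text
clock: 10.48
ee_pos: [0.4833, -0.2429, 0.1312]
orientation: [0.707, 0.0, -0.0, -0.707]
contact_force: [0.6, 0.1, -0.8]
grip_width: 0.0853
```

Request:
servo_tool --hand '[-1, -1, -1, -1, -1, -1, -1]' --slide '[[0, 0, -1], [0, 0, -1], [0, 0, -1], [0, 0, -1], [0, 0, -0.4], [0, 0, 0], [0, 0, 0]]' --rotation '[[0, 0, 0], [0, 0, 0], [0, 0, 0], [0, 0, 0], [0, 0, 0], [0, 0, 0], [0, 0, 0]]'

```text
clock: 11.07
ee_pos: [0.4832, -0.3513, 0.1307]
orientation: [-0.707, 0.0, 0.0, 0.707]
contact_force: [0.0, 0.2, 0.3]
grip_width: 0.0855
```

```bash
python3 -c "
from h import *
find('m30','w6')
i,K,T=cam('top');save('top6',cv2.resize(i[150:280,90:470],None,fx=2,fy=2,interpolation=cv2.INTER_CUBIC))
a=cv2.imread('pics/w6.png');b=cv2.imread('pics/top6.png');c=np.zeros((600,800,3),np.uint8);c[:260,:760]=b;c[260:600,:453]=cv2.resize(a,(453,340));cv2.imwrite('pics/c6.png',c);print(robot.state()['joint_positions'].round(2))"
```

```text
m30 px 277.7 215.1 guess 281 213 diam mm [29.3 31.5] pos [ 0.4851 -0.354   0.018 ] tcp [ 0.4833 -0.3506  0.1307] clk 11.1167 slide [ 0.075 -0.134] w 0.0855 F [-0.   0.4  0. ]
[-0.73  0.58  1.54  0.    1.02 -2.3 ]
```

View pics/c6.png

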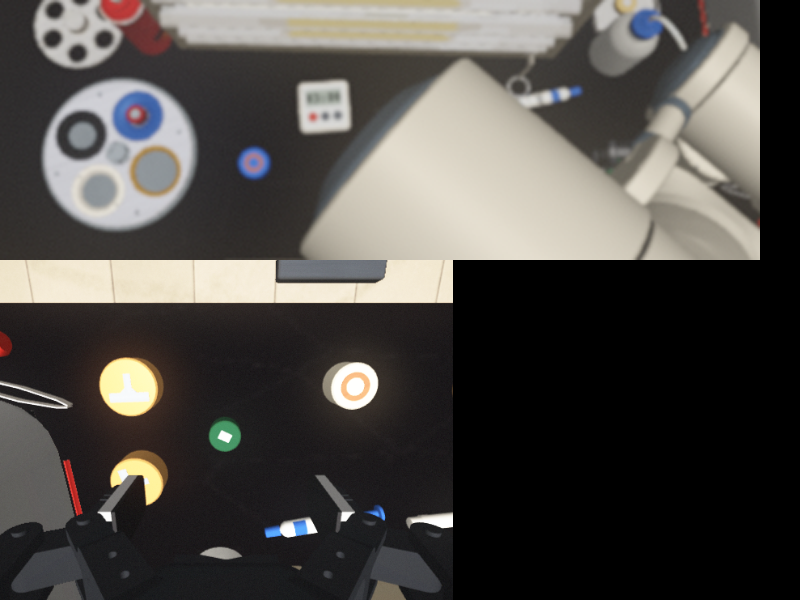

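m25 sits centred in the blue ring. m30 is at wrist px (278,215), with the tan discs well clear of the jaws when they are half closed.

Request:
servo_tool --hand '[-0.4, -0.4, -0.4, -0.4, -0.4, -0.4, -0.4, 1, 1, 1]' --slide '[[0.09, 0.6, -0.09], [0, 0.9, 0], [0, 0.9, 0], [0, 0.9, 0], [0, 0.6, 0], [0, 0.3, 0], [0, 0.11, 0], [0, 0, 0], [0, 0, 0], [0, 0, 0]]' --rotation '[[0, 0, 0], [0, 0, 0], [0, 0, 0], [0, 0, 0], [0, 0, 0], [0, 0, 0], [0, 0, 0], [0, 0, 0], [0, 0, 0], [0, 0, 0]]'

```text
clock: 12.0
ee_pos: [0.4862, -0.354, 0.0241]
orientation: [0.707, 0.001, 0.0, -0.707]
contact_force: [-0.7, 2.5, 7.5]
grip_width: 0.0276
```

Request:
servo_tool --hand '[1, 1, 1, 1, 1]' --slide '[[0, 0, 0], [0, 0, 0], [0, 0, 0], [0, 0, 0], [0, 0, 0]]' --rotation '[[0, 0, 0], [0, 0, 0], [0, 0, 0], [0, 0, 0], [0, 0, 0]]'

```text
clock: 12.42
ee_pos: [0.4862, -0.354, 0.0242]
orientation: [0.707, 0.001, 0.0, -0.707]
contact_force: [-0.4, 1.2, 5.9]
grip_width: 0.0276
```

Request:
servo_tool --hand '[1, 1, 1, 1, 1, 1]' --slide '[[0, -0.2, 0], [0, -0.6, 0], [0, -0.9, 0], [0, -0.9, 0], [0, -0.4, 0], [0, 0, 0]]' --rotation '[[0, 0, 0], [0, 0, 0], [0, 0, 0], [0, 0, 0], [0, 0, 0], [0, 0, 0]]'

```text
clock: 12.92
ee_pos: [0.4869, -0.3548, 0.1009]
orientation: [0.708, 0.002, 0.001, -0.706]
contact_force: [-0.8, -1.1, -1.0]
grip_width: 0.0277
```

```bash
python3 -c "
from h import *
s=robot.state();p=s['ee_pos'];print(p)
i,q=find('m30','w7',at=tuple(p[:2]),base=p[2]-.0225);"
```

```text
[ 0.48685053 -0.35480474  0.10088277]
m30 px 279.3 272.8 guess 283 280 diam mm [26.9 30.1] pos [ 0.4836 -0.3564  0.0964] tcp [ 0.4863 -0.3543  0.0993] clk 12.9667 slide [-0.109 -0.083] w 0.0275 F [-0.2  0.3 -0.6]
```

Request:
servo_tool --hand '[1, 1, 1, 1, 1, 1, 1, 1, 1, 1]' --slide '[[0, 0, 1], [0, 0, 1], [0, 0, 1], [0, 0, 1], [0, 0, 1], [0, 0, 1], [0, 0, 1], [0, 0, 1], [0, 0, 1], [0, 0, 1]]' --rotation '[[0, 0, 0], [0, 0, 0], [0, 0, 0], [0, 0, 0], [0, 0, 0], [0, 0, 0], [0, 0, 0], [0, 0, 0], [0, 0, 0], [0, 0, 0]]'

```text
clock: 13.8
ee_pos: [0.4848, -0.1025, 0.097]
orientation: [-0.707, 0.0, 0.001, 0.707]
contact_force: [1.2, 0.1, -1.0]
grip_width: 0.0278
```

Request:
servo_tool --hand '[1, 1, 1, 1, 1, 1, 1, 1, 1, 1]' --slide '[[0, 0, 1], [0, 0, 1], [0, 0, 1], [0, 0, 1], [0, 0, 1], [0, 0, 1], [0, 0, 1], [0, 0, 1], [0, 0, 1], [0, 0, 1]]' --rotation '[[0, 0, 0], [0, 0, 0], [0, 0, 0], [0, 0, 0], [0, 0, 0], [0, 0, 0], [0, 0, 0], [0, 0, 0], [0, 0, 0], [0, 0, 0]]'

```text
clock: 14.63
ee_pos: [0.4846, 0.1473, 0.097]
orientation: [0.707, -0.0, -0.001, -0.707]
contact_force: [0.5, -0.3, -0.0]
grip_width: 0.0274
```

Request:
servo_tool --hand '[1, 1, 1, 1, 1, 1, 1, 1, 1, 1]' --slide '[[0, 0, 1], [0, 0, 1], [0, 0, 1], [0, 0, 1], [0.4, 0, 1], [0.5, 0, 1], [0.5, 0, 1], [0.5, 0, 1], [0.49, 0, 1], [0, 0, 0.22]]' --rotation '[[0, 0, 0], [0, 0, 0], [0, 0, 0], [0, 0, 0], [0, 0, 0], [0, 0, 0], [0, 0, 0], [0, 0, 0], [0, 0, 0], [0, 0, 0]]'

```text
clock: 15.47
ee_pos: [0.5464, 0.38, 0.0968]
orientation: [-0.707, -0.001, 0.0, 0.707]
contact_force: [-2.2, -0.2, -0.7]
grip_width: 0.0274
```

Request:
servo_tool --hand '[1, 1, 1, 1, 1]' --slide '[[0, 0.4, 0], [0, 0.8, 0], [0, 0.6, 0], [0, 0, 0], [0, 0, 0]]' --rotation '[[0, 0, 0], [0, 0, 0], [0, 0, 0], [0, 0, 0], [0, 0, 0]]'

```text
clock: 15.88
ee_pos: [0.5437, 0.3754, 0.0514]
orientation: [0.708, -0.001, -0.001, -0.706]
contact_force: [0.2, 0.2, -0.1]
grip_width: 0.0276
```

```bash
python3 -c "
from h import *
i,K,T=cam('wrist');s=robot.state();print(s['contact_force'],s['grip_width'],s['ee_pos'],s['clock'],proj(K,T,s['ee_pos']))
for n,p in dict(gold=(.4938,.2735),blue=(.5697,.2988),black=(.5444,.3748),white=(.4685,.3495)).items(): print(n,np.round(proj(K,T,[*p,.005]),1))
save('w8',i)"
```

```text
[-0.39919252 -0.05220684 -0.04782739] 0.027403095425109346 [0.54447179 0.37588728 0.05257258] 15.9333 (np.float64(284.3502424433279), np.float64(287.5052744072987))
gold [ 86.7 154.9]
blue [150.2 286.9]
black [281.3 246.3]
white [231.1 104. ]
```

View pics/w8.png

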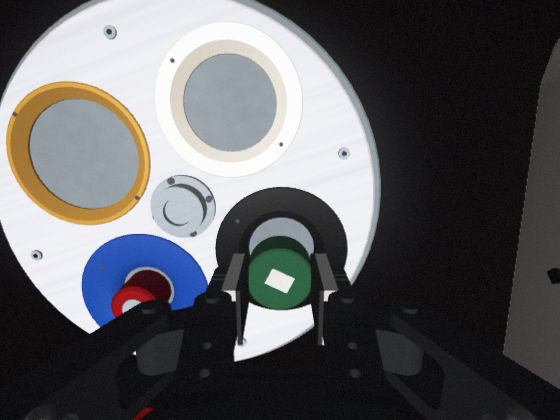

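The black bore floor shows at (282,246) with the green mount held just above at (279,278); m25 sits at the floor of the blue ring. I'll lower it with a +1 mm x correction.

Request:
servo_tool --hand '[1, 1, 1, 1, 1, 1, 1]' --slide '[[0.04, 0.3, 0], [0, 0.3, 0], [0, 0.15, 0], [0, 0.04, 0], [0, 0.03, 0], [0, 0, 0], [0, 0, 0]]' --rotation '[[0, 0, 0], [0, 0, 0], [0, 0, 0], [0, 0, 0], [0, 0, 0], [0, 0, 0], [0, 0, 0]]'

```text
clock: 16.52
ee_pos: [0.546, 0.3769, 0.0326]
orientation: [-0.707, -0.0, 0.0, 0.707]
contact_force: [0.4, 0.5, -0.1]
grip_width: 0.0274
```

Request:
servo_tool --hand '[1, 1, 1, 1, 1, 1]' --slide '[[0, 0.05, 0], [0, 0.04, 0], [0, 0.03, 0], [0, 0.02, 0], [0, 0, 0], [0, 0, 0]]' --rotation '[[0, 0, 0], [0, 0, 0], [0, 0, 0], [0, 0, 0], [0, 0, 0], [0, 0, 0]]'

```text
clock: 17.02
ee_pos: [0.546, 0.3768, 0.0293]
orientation: [-0.707, -0.0, 0.0, 0.707]
contact_force: [-1.3, -0.8, 5.4]
grip_width: 0.0273
```

Request:
servo_tool --hand '[0.1, 0, 0, 0, 0, -0.5, -1, -1, -1, -1]' --slide '[[0, 0, 0], [0, 0, 0], [0, 0, 0], [0, -0.3, 0], [0, -0.8, 0], [0, -1, 0], [0, -1, 0], [-0.7, -0.6, -0.5], [-0.7, -0.3, -0.6], [-0.7, 0, -0.7]]' --rotation '[[0, 0, 0], [0, 0, 0], [0, 0, 0], [0, 0, 0], [0, 0, 0], [0, 0, 0], [0, 0, 0], [0, 0, 0], [0, 0, 0], [0, 0, 0]]'

```text
clock: 17.85
ee_pos: [0.4937, 0.3321, 0.1313]
orientation: [-0.706, -0.002, -0.001, 0.708]
contact_force: [0.3, -0.4, 0.1]
grip_width: 0.0855
```

Request:
servo_tool --hand '[-1, -1, -1, -1, -1, -1, -1, -1, -1, -1]' --slide '[[-0.7, 0, -0.9], [-0.7, 0, -1], [-0.4, 0, -1], [-0.4, 0, -1], [0, 0, -1], [0, 0, -1], [0, 0, -1], [0, 0, -1], [0, 0, -1], [0, 0, -1]]' --rotation '[[0, 0, 0], [0, 0, 0], [0, 0, 0], [0, 0, 0], [0, 0, 0], [0, 0, 0], [0, 0, 0], [0, 0, 0], [0, 0, 0], [0, 0, 0]]'

```text
clock: 18.68
ee_pos: [0.4387, 0.083, 0.1294]
orientation: [-0.707, -0.001, 0.0, 0.707]
contact_force: [0.7, -0.4, -0.4]
grip_width: 0.0854
```

Request:
servo_tool --hand '[-1, -1, -1, -1, -1, -1, -1, -1, -1, -1]' --slide '[[0, 0, -1], [0, 0, -1], [0, 0, -1], [0, 0, -1], [0, 0, -1], [0, 0, -1], [0, 0, -1], [0, 0, -1], [0, 0, -1], [0, 0, -1]]' --rotation '[[0, 0, 0], [0, 0, 0], [0, 0, 0], [0, 0, 0], [0, 0, 0], [0, 0, 0], [0, 0, 0], [0, 0, 0], [0, 0, 0], [0, 0, 0]]'

```text
clock: 19.52
ee_pos: [0.4388, -0.1672, 0.1294]
orientation: [0.707, 0.0, 0.0, -0.707]
contact_force: [0.4, -0.4, 0.2]
grip_width: 0.0855
```

Request:
servo_tool --hand '[-1, -1, -1, -1, -1, -1]' --slide '[[0, 0, -1], [0, 0, -1], [0, 0, -1], [0, 0, 0], [0, 0, 0], [0, 0, 0]]' --rotation '[[0, 0, 0], [0, 0, 0], [0, 0, 0], [0, 0, 0], [0, 0, 0], [0, 0, 0]]'

```text
clock: 20.02
ee_pos: [0.4387, -0.2404, 0.1291]
orientation: [-0.707, -0.0, 0.0, 0.707]
contact_force: [1.0, 1.5, 0.7]
grip_width: 0.0853
```

```bash
python3 -c "
from h import *
find('m40','w9')
i,K,T=cam('top');save('top9',cv2.resize(i[150:280,90:470],None,fx=2,fy=2,interpolation=cv2.INTER_CUBIC))
a=cv2.imread('pics/w9.png');b=cv2.imread('pics/top9.png');c=np.zeros((600,800,3),np.uint8);c[:260,:760]=b;c[260:600,:453]=cv2.resize(a,(453,340));cv2.imwrite('pics/c9.png',c)"
```

```text
m40 px 278.5 215.1 guess 282 214 diam mm [38.6 41. ] pos [ 0.438  -0.2425  0.025 ] tcp [ 0.4387 -0.2401  0.1291] clk 20.0667 slide [-0.027 -0.097] w 0.0851 F [0.3 0.6 0.1]
```

View pics/c9.png

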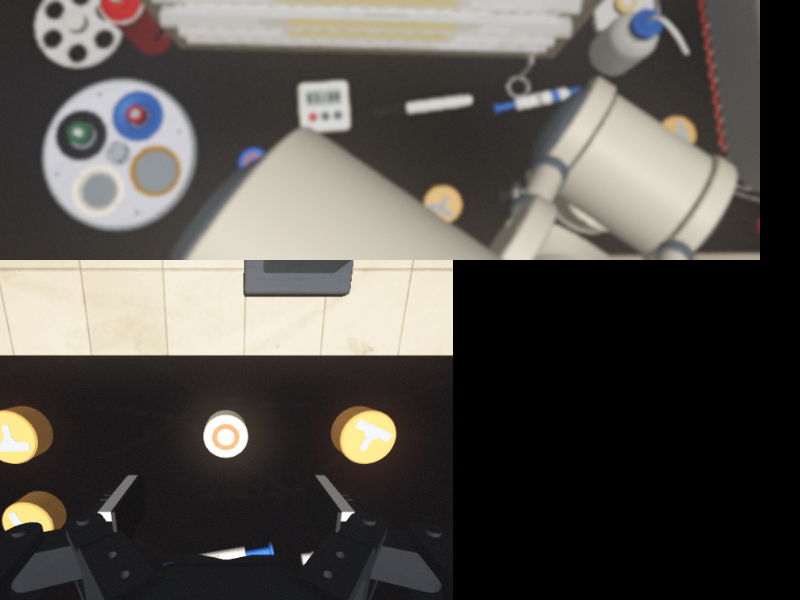

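m30 sits centred in the black ring. m40 is at wrist px (279,217), directly under the tool.

Request:
servo_tool --hand '[-1, -1, -1, -1, -1, -1, 1, 1, 1, 1]' --slide '[[0.02, 0.6, -0.05], [0, 0.9, 0], [0, 0.9, 0], [0, 0.9, 0], [0, 0.6, 0], [0, 0.22, 0], [0, 0, 0], [0, 0, 0], [0, 0, 0], [0, 0, 0]]' --rotation '[[0, 0, 0], [0, 0, 0], [0, 0, 0], [0, 0, 0], [0, 0, 0], [0, 0, 0], [0, 0, 0], [0, 0, 0], [0, 0, 0], [0, 0, 0]]'

```text
clock: 20.95
ee_pos: [0.4399, -0.2423, 0.0269]
orientation: [0.707, 0.001, 0.0, -0.707]
contact_force: [-1.2, -0.6, 6.8]
grip_width: 0.0386
```

Request:
servo_tool --hand '[1, 1, 1, 1, 1]' --slide '[[0, 0, 0], [0, 0, 0], [0, 0, 0], [0, 0, 0], [0, 0, 0]]' --rotation '[[0, 0, 0], [0, 0, 0], [0, 0, 0], [0, 0, 0], [0, 0, 0]]'

```text
clock: 21.37
ee_pos: [0.4399, -0.2423, 0.0272]
orientation: [0.707, 0.001, 0.0, -0.707]
contact_force: [-1.0, 3.2, 12.9]
grip_width: 0.0374
```

Request:
servo_tool --hand '[1, 1, 1, 1, 1, 1, 1]' --slide '[[0, -0.2, 0], [0, -0.6, 0], [0, -0.9, 0], [0, -0.9, 0], [0, -0.4, 0], [0, 0, 0], [0, 0, 0]]' --rotation '[[0, 0, 0], [0, 0, 0], [0, 0, 0], [0, 0, 0], [0, 0, 0], [0, 0, 0], [0, 0, 0]]'

```text
clock: 21.95
ee_pos: [0.4396, -0.2422, 0.1013]
orientation: [0.707, 0.001, 0.0, -0.707]
contact_force: [-0.1, 0.8, -1.3]
grip_width: 0.0374
```

```bash
python3 -c "
from h import *
s=robot.state();p=s['ee_pos'];print(p)
i,q=find('m40','w10',at=tuple(p[:2]),base=p[2]-.026);"
```

```text
[ 0.43957569 -0.24222578  0.10130199]
m40 px 279.2 274.1 guess 283 283 diam mm [35.9 38.9] pos [ 0.4351 -0.2439  0.1003] tcp [ 0.4392 -0.242   0.1006] clk 22.0 slide [-0.163 -0.077] w 0.0373 F [-0.5  0.3 -1.1]
```

Request:
servo_tool --hand '[1, 1, 1, 1, 1, 1, 1, 1, 1, 1]' --slide '[[0, 0, 1], [0, 0, 1], [0, 0, 1], [0, 0, 1], [0, 0, 1], [0, 0, 1], [0, 0, 1], [0, 0, 1], [0, 0, 1], [0, 0, 1]]' --rotation '[[0, 0, 0], [0, 0, 0], [0, 0, 0], [0, 0, 0], [0, 0, 0], [0, 0, 0], [0, 0, 0], [0, 0, 0], [0, 0, 0], [0, 0, 0]]'

```text
clock: 22.83
ee_pos: [0.4384, 0.0091, 0.0999]
orientation: [-0.707, 0.0, 0.001, 0.707]
contact_force: [0.4, -0.4, -0.5]
grip_width: 0.0373
```

Request:
servo_tool --hand '[1, 1, 1, 1, 1, 1, 1, 1, 1, 1]' --slide '[[0, 0, 1], [0, 0, 1], [0, 0, 1], [0, 0, 1], [0.2, 0, 1], [0.2, 0, 1], [0.2, 0, 1], [0.2, 0, 1], [0.2, 0, 1], [0.2, 0, 1]]' --rotation '[[0, 0, 0], [0, 0, 0], [0, 0, 0], [0, 0, 0], [0, 0, 0], [0, 0, 0], [0, 0, 0], [0, 0, 0], [0, 0, 0], [0, 0, 0]]'

```text
clock: 23.67
ee_pos: [0.4684, 0.259, 0.0996]
orientation: [0.707, -0.0, -0.001, -0.707]
contact_force: [0.3, -0.2, -0.4]
grip_width: 0.0373
```

Request:
servo_tool --hand '[1, 1, 1, 1, 1, 1, 1, 1, 1]' --slide '[[0, 0, 1], [0, 0, 1], [0, 0, 1], [0, 0, 0.72], [0, 0.5, 0], [0, 0.8, 0], [0, 0.54, 0], [0, 0, 0], [0, 0, 0]]' --rotation '[[0, 0, 0], [0, 0, 0], [0, 0, 0], [0, 0, 0], [0, 0, 0], [0, 0, 0], [0, 0, 0], [0, 0, 0], [0, 0, 0]]'

```text
clock: 24.42
ee_pos: [0.4681, 0.3504, 0.0536]
orientation: [0.708, -0.001, -0.001, -0.707]
contact_force: [1.1, -0.4, -1.2]
grip_width: 0.0376
```

```bash
python3 -c "
from h import *
i,K,T=cam('wrist');s=robot.state();print(s['contact_force'],s['grip_width'],s['ee_pos'],s['clock'],proj(K,T,s['ee_pos']))
for n,p in dict(gold=(.4938,.2735),blue=(.5697,.2988),black=(.5444,.3748),white=(.4685,.3495)).items(): print(n,np.round(proj(K,T,[*p,.005]),1))
save('w11',i)"
```

```text
[ 0.11660368 -0.293698   -0.81270179] 0.03737982084721371 [0.46869441 0.35073483 0.05449279] 24.4667 (np.float64(283.8671058579467), np.float64(286.92103320208525))
gold [150.8 284.7]
blue [201.8 391.1]
black [320.7 358.2]
white [280.6 244.4]
```

View pics/w11.png

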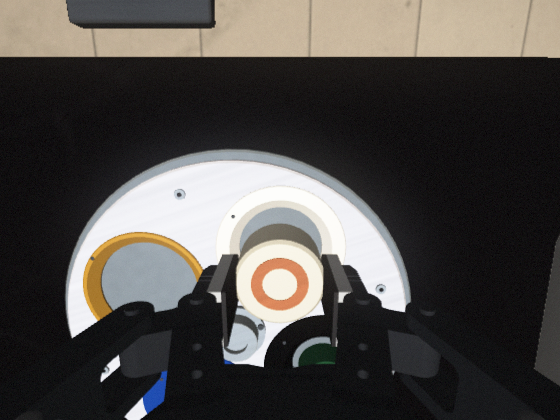

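m40 is held over the white bore: floor (281,245), mount (280,283). The gold floor and boss are clear. Lowering.

Request:
servo_tool --hand '[1, 1, 1, 1, 1, 1, 1, 1]' --slide '[[0.05, 0.3, 0], [0, 0.3, 0], [0, 0.15, 0], [0, 0.06, 0], [0, 0.03, 0], [0, 0.02, 0], [0, 0, 0], [0, 0, 0]]' --rotation '[[0, 0, 0], [0, 0, 0], [0, 0, 0], [0, 0, 0], [0, 0, 0], [0, 0, 0], [0, 0, 0], [0, 0, 0]]'

```text
clock: 25.13
ee_pos: [0.4703, 0.351, 0.0336]
orientation: [-0.707, -0.0, 0.0, 0.707]
contact_force: [0.3, -0.4, -0.4]
grip_width: 0.0371
```

Request:
servo_tool --hand '[1, 1, 1, 1, 1]' --slide '[[0, 0.03, 0], [0, 0.02, 0], [0, 0.02, 0], [0, 0, 0], [0, 0, 0]]' --rotation '[[0, 0, 0], [0, 0, 0], [0, 0, 0], [0, 0, 0], [0, 0, 0]]'

```text
clock: 25.55
ee_pos: [0.4703, 0.351, 0.0322]
orientation: [-0.707, -0.0, 0.0, 0.707]
contact_force: [-1.5, -1.5, 9.8]
grip_width: 0.0373
```

Request:
servo_tool --hand '[-0.2, -0.3, -0.3, -0.3, -0.3, -0.5, -1, -1, -1, -1]' --slide '[[0, 0, 0], [0, 0, 0], [0, 0, 0], [0, -0.3, 0], [0, -0.8, 0], [0, -1, 0], [0, -1, 0], [0, -0.5, -0.5], [0, -0.3, -1], [0, 0, -1]]' --rotation '[[0, 0, 0], [0, 0, 0], [0, 0, 0], [0, 0, 0], [0, 0, 0], [0, 0, 0], [0, 0, 0], [0, 0, 0], [0, 0, 0], [0, 0, 0]]'

```text
clock: 26.38
ee_pos: [0.471, 0.2886, 0.1314]
orientation: [-0.707, -0.002, -0.0, 0.708]
contact_force: [0.3, 0.3, -1.2]
grip_width: 0.0853
```

Request:
servo_tool --hand '[-1, -1, -1, -1, -1, -1, -1, -1, -1, -1]' --slide '[[-0.2, 0, -1], [-0.2, 0, -1], [-0.2, 0, -1], [-0.2, 0, -1], [-0.2, 0, -1], [-0.25, 0, -1], [0, 0, -1], [0, 0, -1], [0, 0, -1], [0, 0, -1]]' --rotation '[[0, 0, 0], [0, 0, 0], [0, 0, 0], [0, 0, 0], [0, 0, 0], [0, 0, 0], [0, 0, 0], [0, 0, 0], [0, 0, 0], [0, 0, 0]]'

```text
clock: 27.22
ee_pos: [0.4391, 0.0372, 0.1297]
orientation: [0.707, 0.001, -0.0, -0.707]
contact_force: [0.5, 0.6, 0.3]
grip_width: 0.0854
```

Request:
servo_tool --hand '[-1, -1, -1, -1, -1, -1, -1, -1, -1]' --slide '[[0, 0, -1], [0, 0, -1], [0, 0, -1], [0, 0, -1], [0, 0, -1], [0, 0, -1], [0, 0, 0], [0, 0, 0], [0, 0, 0]]' --rotation '[[0, 0, 0], [0, 0, 0], [0, 0, 0], [0, 0, 0], [0, 0, 0], [0, 0, 0], [0, 0, 0], [0, 0, 0], [0, 0, 0]]'

```text
clock: 27.97
ee_pos: [0.4391, -0.1113, 0.1294]
orientation: [-0.707, -0.0, 0.0, 0.707]
contact_force: [-0.3, 0.4, -0.9]
grip_width: 0.0855
```

```bash
python3 -c "
from h import *
find('m50','w12')
i,K,T=cam('top');save('top12',cv2.resize(i[150:280,90:470],None,fx=2,fy=2,interpolation=cv2.INTER_CUBIC))
a=cv2.imread('pics/w12.png');b=cv2.imread('pics/top12.png');c=np.zeros((600,800,3),np.uint8);c[:260,:760]=b;c[260:600,:453]=cv2.resize(a,(453,340));cv2.imwrite('pics/c12.png',c)"
```

```text
m50 px 277.1 215.5 guess 280 215 diam mm [48.4 50. ] pos [ 0.4389 -0.1144  0.025 ] tcp [ 0.4391 -0.111   0.1293] clk 28.0167 slide [-0.009 -0.14 ] w 0.0853 F [-1.   0.6  0.1]
```

View pics/c12.png

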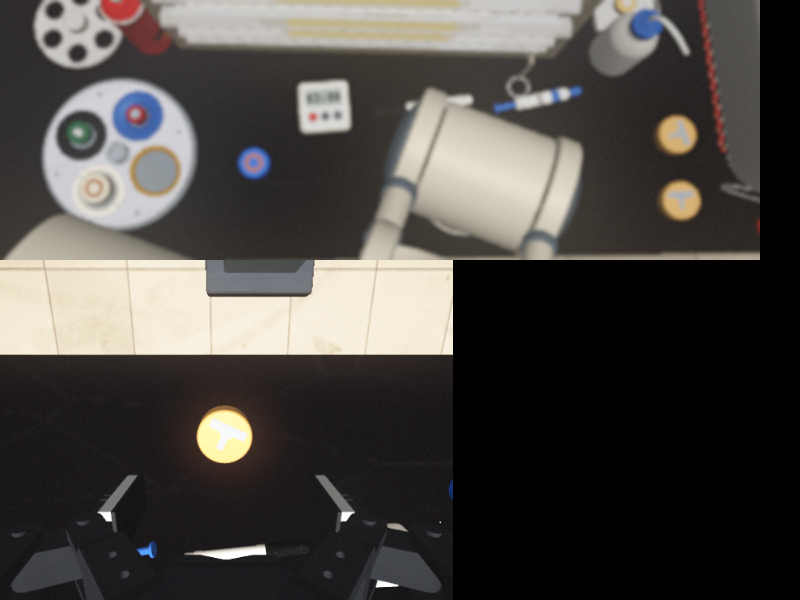

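Three mounts are in their rings. The T-marked mount is at wrist px (277,216).

Request:
servo_tool --hand '[-1, -1, -1, -1, -1, -1, 1, 1, 1, 1]' --slide '[[0.02, 0.6, -0.09], [0, 0.9, 0], [0, 0.9, 0], [0, 0.9, 0], [0, 0.6, 0], [0, 0.22, 0], [0, 0, 0], [0, 0, 0], [0, 0, 0], [0, 0, 0]]' --rotation '[[0, 0, 0], [0, 0, 0], [0, 0, 0], [0, 0, 0], [0, 0, 0], [0, 0, 0], [0, 0, 0], [0, 0, 0], [0, 0, 0], [0, 0, 0]]'

```text
clock: 28.9
ee_pos: [0.4403, -0.1139, 0.0274]
orientation: [0.707, 0.001, 0.0, -0.707]
contact_force: [-1.2, 3.0, 12.5]
grip_width: 0.0474
```

Request:
servo_tool --hand '[1, 1, 1, 1]' --slide '[[0, 0, 0], [0, 0, 0], [0, 0, 0], [0, 0, 0]]' --rotation '[[0, 0, 0], [0, 0, 0], [0, 0, 0], [0, 0, 0]]'

```text
clock: 29.23
ee_pos: [0.4403, -0.1139, 0.0274]
orientation: [0.707, 0.001, 0.0, -0.707]
contact_force: [-0.6, 3.1, 9.9]
grip_width: 0.0472
```

Request:
servo_tool --hand '[1, 1, 1, 1, 1, 1, 1]' --slide '[[0, -0.2, 0], [0, -0.6, 0], [0, -0.9, 0], [0, -0.9, 0], [0, -0.4, 0], [0, 0, 0], [0, 0, 0]]' --rotation '[[0, 0, 0], [0, 0, 0], [0, 0, 0], [0, 0, 0], [0, 0, 0], [0, 0, 0], [0, 0, 0]]'

```text
clock: 29.82
ee_pos: [0.4402, -0.114, 0.102]
orientation: [0.707, 0.001, 0.0, -0.707]
contact_force: [0.2, 0.7, -1.3]
grip_width: 0.0471
```

```bash
python3 -c "
from h import *
s=robot.state();p=s['ee_pos'];print(p)
i,q=find('m50','w13',at=tuple(p[:2]),base=p[2]-.026);"
```

```text
[ 0.44018233 -0.11398676  0.10197076]
m50 px 279.1 275.0 guess 283 283 diam mm [44.2 46.6] pos [ 0.4362 -0.1157  0.101 ] tcp [ 0.4398 -0.1138  0.1013] clk 29.8667 slide [-0.144 -0.074] w 0.0471 F [-0.6 -0.2 -1. ]
```

Request:
servo_tool --hand '[1, 1, 1, 1, 1, 1, 1, 1, 1, 1]' --slide '[[0, 0, 0.97], [0, 0, 0.97], [0, 0, 0.97], [0, 0, 0.97], [0.2, 0, 0.97], [0.2, 0, 0.97], [0.2, 0, 0.97], [0.2, 0, 0.97], [0.2, 0, 0.97], [0.2, 0, 0.97]]' --rotation '[[0, 0, 0], [0, 0, 0], [0, 0, 0], [0, 0, 0], [0, 0, 0], [0, 0, 0], [0, 0, 0], [0, 0, 0], [0, 0, 0], [0, 0, 0]]'

```text
clock: 30.7
ee_pos: [0.469, 0.1299, 0.1001]
orientation: [0.707, -0.0, -0.001, -0.707]
contact_force: [0.1, 0.2, -1.4]
grip_width: 0.0475
```

Request:
servo_tool --hand '[1, 1, 1, 1, 1, 1, 1, 1, 1, 1]' --slide '[[0.2, 0, 0.97], [0.2, 0, 0.97], [0.2, 0, 0.97], [0.2, 0, 0.97], [0.2, 0, 0.97], [0, 0, 1], [0, 0, 0], [0, 0, 0], [0, 0, 0], [0, 0, 0]]' --rotation '[[0, 0, 0], [0, 0, 0], [0, 0, 0], [0, 0, 0], [0, 0, 0], [0, 0, 0], [0, -0.2, 0], [0, -0.2, 0], [0, -0.2, 0], [0, -0.2, 0]]'

```text
clock: 31.53
ee_pos: [0.4938, 0.2749, 0.0998]
orientation: [0.691, 0.148, -0.15, -0.691]
contact_force: [0.5, 0.5, -1.0]
grip_width: 0.0471
```

Request:
servo_tool --hand '[1, 1, 1, 1, 1, 1]' --slide '[[0, 0, 0], [0, 0.5, 0], [0, 0.8, 0], [0, 0.5, 0], [0, 0, 0], [0, 0, 0]]' --rotation '[[0, -0.2, 0], [0, 0, 0], [0, 0, 0], [0, 0, 0], [0, 0, 0], [0, 0, 0]]'

```text
clock: 32.03
ee_pos: [0.4937, 0.2746, 0.055]
orientation: [0.683, 0.182, -0.184, -0.683]
contact_force: [-0.5, 0.8, 0.0]
grip_width: 0.0469
```

```bash
python3 -c "
from h import *
i,K,T=cam('wrist');s=robot.state();print(s['contact_force'],s['grip_width'],s['ee_pos'],s['clock'],proj(K,T,s['ee_pos']),R.from_quat(s['orientation']).as_matrix().round(3).tolist())
for n,p in dict(gold=(.4938,.2735),blue=(.5697,.2988),black=(.5444,.3748),white=(.4685,.3495)).items(): print(n,np.round(proj(K,T,[*p,.005]),1))
save('w14',i)"
```

```text
[ 0.34835292 -0.32259266 -1.29970004] 0.04725728412053719 [0.49425698 0.27484242 0.05584892] 32.0833 (np.float64(282.51741738111144), np.float64(288.6755448052358)) [[0.866, -0.001, -0.501], [0.501, -0.0, 0.866], [-0.001, -1.0, 0.0]]
gold [280.  243.5]
blue [254.4 359.8]
black [376.4 380.9]
white [414.5 269.6]
```

View pics/w14.png

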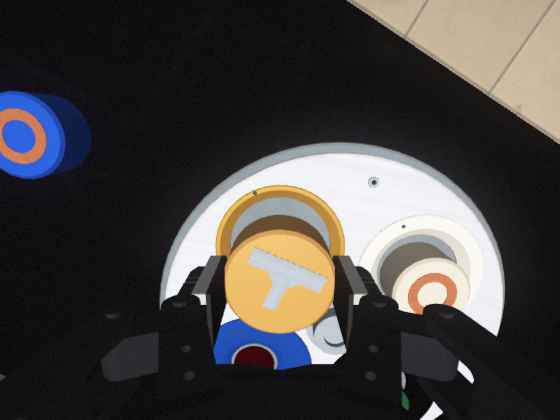

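The tan mount is over the gold bore: floor (280,244), mount (280,281). The left finger is clear of the boss at (329,330), and m40 at (432,294) is clear of the right finger.

Request:
servo_tool --hand '[1, 1, 1, 1, 1, 1, 1, 1]' --slide '[[0.05, 0.3, 0], [0, 0.3, 0], [0, 0.15, 0], [0, 0.06, 0], [0, 0.03, 0], [0, 0.02, 0], [0, 0, 0], [0, 0, 0]]' --rotation '[[0, 0, 0], [0, 0, 0], [0, 0, 0], [0, 0, 0], [0, 0, 0], [0, 0, 0], [0, 0, 0], [0, 0, 0]]'

```text
clock: 32.75
ee_pos: [0.4957, 0.2756, 0.0349]
orientation: [-0.683, -0.183, 0.183, 0.683]
contact_force: [0.5, -0.6, -1.0]
grip_width: 0.0474
```

Request:
servo_tool --hand '[1, 1, 1, 1, 1]' --slide '[[0, 0.02, 0], [0, 0.02, 0], [0, 0.02, 0], [0, 0, 0], [0, 0, 0]]' --rotation '[[0, 0, 0], [0, 0, 0], [0, 0, 0], [0, 0, 0], [0, 0, 0]]'

```text
clock: 33.17
ee_pos: [0.4955, 0.2756, 0.0331]
orientation: [-0.683, -0.183, 0.183, 0.683]
contact_force: [0.6, -0.1, -0.2]
grip_width: 0.0474
```

Request:
servo_tool --hand '[1, 1, 1, 1]' --slide '[[0, 0.02, 0], [0, 0.02, 0], [0, 0, 0], [0, 0, 0]]' --rotation '[[0, 0, 0], [0, 0, 0], [0, 0, 0], [0, 0, 0]]'

```text
clock: 33.5
ee_pos: [0.4956, 0.2756, 0.0325]
orientation: [-0.683, -0.183, 0.183, 0.683]
contact_force: [-1.5, -1.2, 6.5]
grip_width: 0.0474
```

Request:
servo_tool --hand '[-0.3, -0.35, -0.35, -0.35, -0.35, -0.35, -0.35, -1, -1, -1]' --slide '[[0, 0, 0], [0, 0, 0], [0, 0, 0], [0, -0.3, 0], [0, -0.8, 0], [0, -1, 0], [0, -1, 0], [0, -1, 0], [0, -1, 0], [0, -1, 0]]' --rotation '[[0, 0, 0], [0, 0, 0], [0, 0, 0], [0, 0, 0], [0, 0, 0], [0, 0, 0], [0, 0, 0], [0, 0, 0], [0, 0, 0], [0, 0, 0]]'

```text
clock: 34.33
ee_pos: [0.4953, 0.2755, 0.1865]
orientation: [-0.683, -0.183, 0.183, 0.683]
contact_force: [0.9, 0.3, 0.1]
grip_width: 0.0852
```

Request:
servo_tool --hand '[-1, -1, -1, -1, -1, -1, -1, -1, -1, -1]' --slide '[[0, -0.8, 0], [0, -0.5, 0], [0, 0, 0], [0, 0, 0], [0, 0, 0], [0, 0, 0], [0.7, 0, 0.9], [0.7, 0, 0.9], [0, 0, 0], [0, 0, 0]]' --rotation '[[0, 0.2, 0], [0, 0.2, 0], [0, 0.2, 0], [0, 0.2, 0], [0, 0.2, 0], [0, 0, 0], [0, 0, 0], [0, 0, 0], [0, 0, 0], [0, 0, 0]]'

```text
clock: 35.17
ee_pos: [0.5309, 0.3213, 0.217]
orientation: [-0.707, -0.002, 0.002, 0.707]
contact_force: [-0.4, 0.2, 0.1]
grip_width: 0.0853
```

```bash
python3 -c "
from h import *
s=robot.state();print(s['ee_pos'],s['contact_force'],s['clock'])
i,K,T=cam('wrist');save('w15',i)
t,_,_=cam('top');j,_,_=cam('scene')
R0=dict(gold=((.4938,.2735),'m50',.030,56),blue=((.5697,.2988),'m25',.027,29),black=((.5444,.3748),'m30',.023,36),white=((.4685,.3495),'m40',.030,46))
for n,(p,m,z,d) in R0.items(): print(n,'bore px z.012',np.round(proj(K,T,[*p,.012]),1),'expected top-face px',np.round(proj(K,T,[*p,z]),1)); 
for n,(p,m,z,d) in R0.items():
  if m!='m40': find(m,'x'+m,at=p,base=.005)
c=np.zeros((600,800,3),np.uint8)
u,v=map(int,proj(K,T,[.519,.324,.012]));v0=max(v-110,0);w=i[v0:v0+220,max(u-110,0):u+110];c[:440,:w.shape[1]*2]=cv2.resize(w,None,fx=2,fy=2)[:440]
k=cv2.resize(j[225:335,160:300],None,fx=2.5,fy=2.5);c[:k.shape[0],445:445+k.shape[1]]=k[:,:355]
q=cv2.resize(t[150:280,90:470],None,fx=1.2,fy=1.2);c[442:442+q.shape[0],:q.shape[1]]=q
save('fin',c)"
```

```text
[0.5308796  0.32130389 0.2170412 ] [-0.38999468  0.16948691  0.07051485] 35.1667
gold bore px z.012 [232.4 150.6] expected top-face px [229.8 152.4]
blue bore px z.012 [259.  224.3] expected top-face px [258.1 228.9]
black bore px z.012 [332.9 201.2] expected top-face px [334.6 203.8]
white bore px z.012 [310.5 124.5] expected top-face px [312.3 124.8]
m50 px 233.7 151.0 guess 231 154 diam mm [67.  69.6] pos [0.4912 0.2758 0.03  ] tcp [0.53   0.32   0.2172] clk 35.3667 slide [-1.55  -1.766] w 0.0853 F [ 1.  -0.2 -0.1]
m25 px 260.1 227.5 guess 260 230 diam mm [23.1 26.4] pos [0.5673 0.2993 0.027 ] tcp [0.5301 0.32   0.2173] clk 35.4167 slide [ 1.49  -0.828] w 0.0852 F [-0.1 -0.7  0.1]
m30 px 335.5 205.5 guess 336 204 diam mm [29.1 31.2] pos [0.5455 0.3744 0.023 ] tcp [0.5302 0.3201 0.2173] clk 35.4667 slide [0.613 2.174] w 0.0849 F [0.6 0.1 0.2]
```

View pics/fin.png

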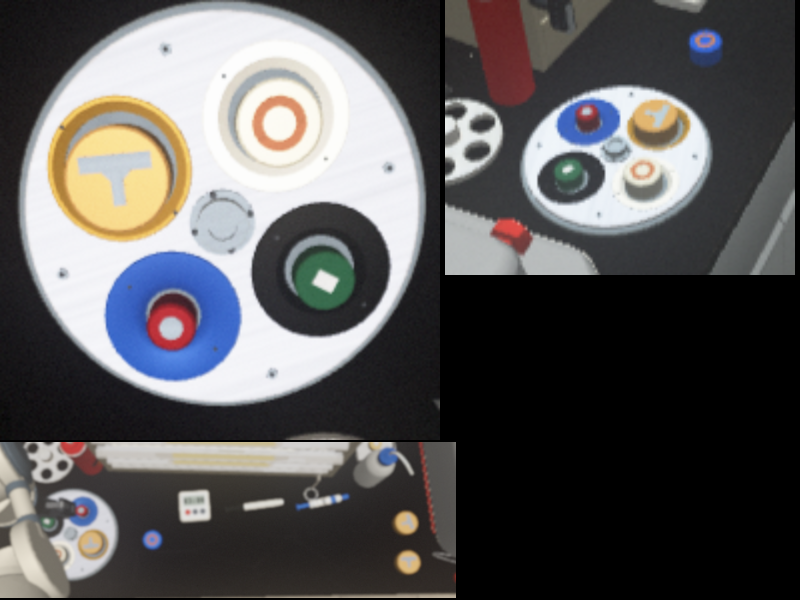

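```bash
python3 -c "
from h import *
print(robot.job_done())"
```

```text
the job is handed in; nothing more can be done
None
```

All four mounts are loaded upright in their own rings and the job is handed in, at about 35 s of the 96 s allowed. mount_25 is in the blue ring, mount_30 in black, mount_40 in white and mount_50 (the leftmost tan one) in gold.

- **Setting down:** I lowered each mount until the wrist felt the floor at 5–10 N. The contact height was 5 mm above the pick height each time, which matches the bore floor, and only then did I open the jaws.
- **Final position:** In the last wrist and scene pictures all four stand upright inside their bores. Measured centres for mount_25 and mount_30 were within about 2.5 mm of the ring centres. That is about the bore play plus the camera's calibration error.
- **Bystanders:** The timer, wash bottle and look-alikes are where they started in the last top view.

Two checks disagreed or fell short. The finger opening read about 2.5 mm smaller than each mount's diameter, but every mount lifted and carried firmly. The final colour measurement for mount_50 also caught the gold ring (67–70 mm across), and I took no such measurement for mount_40. I judged those two by eye from the picture.

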